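# Start the air-sampling instruments in order

### The job

Start the air-sampling run: with the fingertips, lightly press down the green start button on the white reference counter, then the one on the teal dust monitor, then the one on the yellow sampling pump, each until it stays in. Do not press any red stop button; leave the instruments standing where they are, not picked up or shoved along, and leave everything else on the table alone.

Things in the scene. Friction and masses are not known exactly. Their poses are not given: they have to be found in the camera images.
- white_counter: the white reference counter: a loose white box-shaped instrument of about 0.9 kg, 160 (x) x 110 (y) x 70 mm tall, standing on rubber feet; origin at the centre of its underside, z up. On its flat top (z = 70 mm) are a dark display in the middle, one steel inlet stack, 40 mm tall, with a round cap at x = +58 mm, and at the x = -47 mm end a green start button (y = +30 mm) and a lower red stop button (y = -30 mm)
- white_counter_start_top (a point): centre of the upper face of the green start button of the white reference counter: a round cap 28 mm across that stands 17 mm above the instrument's top when out; the cap rides on a soft spring (2.5 N/mm, up to 6 mm), so it gives about 1.2 mm before the button starts to go in, and gives on after the button has reached its bottom stop; this point goes down with the cap; x and y axes as the instrument's, z up
- white_counter_start (a joint): how far the green start button of the white reference counter is pushed in, in m: 0 out, 0.009 at the bottom stop; it goes straight down against a steady 3 N, has no return spring and stays wherever it is left; from 0.006 on it counts as pressed
- white_counter_stop (a joint): how far the red stop button of the white reference counter is pushed in, in m: 0 out, 0.004 fully in; sprung (about 2 to 4 N); a round cap 24 mm across, 5 mm above the instrument's top, 60 mm from the green one; not to be pressed (0.002 counts)
- teal_monitor: the teal dust monitor: a loose teal box-shaped instrument of about 0.9 kg, 160 (x) x 110 (y) x 70 mm tall, standing on rubber feet; origin at the centre of its underside, z up. On its flat top (z = 70 mm) are a dark display in the middle, a black carrying bail, 34 mm tall at x = +58 mm, and at the x = -47 mm end a green start button (y = +30 mm) and a lower red stop button (y = -30 mm)
- teal_monitor_start_top (a point): centre of the upper face of the green start button of the teal dust monitor: a round cap 28 mm across that stands 17 mm above the instrument's top when out; the cap rides on a soft spring (2.5 N/mm, up to 6 mm), so it gives about 1.2 mm before the button starts to go in, and gives on after the button has reached its bottom stop; this point goes down with the cap; x and y axes as the instrument's, z up
- teal_monitor_start (a joint): how far the green start button of the teal dust monitor is pushed in, in m: 0 out, 0.009 at the bottom stop; it goes straight down against a steady 3 N, has no return spring and stays wherever it is left; from 0.006 on it counts as pressed
- teal_monitor_stop (a joint): how far the red stop button of the teal dust monitor is pushed in, in m: 0 out, 0.004 fully in; sprung (about 2 to 4 N); a round cap 24 mm across, 5 mm above the instrument's top, 60 mm from the green one; not to be pressed (0.002 counts)
- yellow_pump: the yellow sampling pump: a loose yellow box-shaped instrument of about 0.9 kg, 160 (x) x 110 (y) x 70 mm tall, standing on rubber feet; origin at the centre of its underside, z up. On its flat top (z = 70 mm) are a dark display in the middle, two short brass nipples, 20 mm tall at x = +58 mm, and at the x = -47 mm end a green start button (y = +30 mm) and a lower red stop button (y = -30 mm)
- yellow_pump_start_top (a point): centre of the upper face of the green start button of the yellow sampling pump: a round cap 28 mm across that stands 17 mm above the instrument's top when out; the cap rides on a soft spring (2.5 N/mm, up to 6 mm), so it gives about 1.2 mm before the button starts to go in, and gives on after the button has reached its bottom stop; this point goes down with the cap; x and y axes as the instrument's, z up
- yellow_pump_start (a joint): how far the green start button of the yellow sampling pump is pushed in, in m: 0 out, 0.009 at the bottom stop; it goes straight down against a steady 3 N, has no return spring and stays wherever it is left; from 0.006 on it counts as pressed
- yellow_pump_stop (a joint): how far the red stop button of the yellow sampling pump is pushed in, in m: 0 out, 0.004 fully in; sprung (about 2 to 4 N); a round cap 24 mm across, 5 mm above the instrument's top, 60 mm from the green one; not to be pressed (0.002 counts)
- vial_a: bystander, loose, to be left alone: clear sample vial with a white cap, 24 mm across, 60 mm tall; origin at its underside
- vial_b: bystander, loose, to be left alone: amber sample vial with a blue cap, 24 mm across, 60 mm tall; origin at its underside
- zero_filter: bystander, loose, to be left alone: white zero filter, a disc 52 mm across with a spout, 46 mm tall; origin at its underside
- tape_roll: bystander, loose, to be left alone: grey tape roll lying flat, 100 mm across, 48 mm tall; origin at its underside
- coupling: bystander, loose, to be left alone: brass coupling standing on end, 26 mm across, 34 mm tall; origin at its underside
- screwdriver: bystander, loose, to be left alone: screwdriver lying flat; origin at its underside
Things that resemble listed ones, but are neither listed nor needed, are in the scene too. Several things look just like the yellow_pump: the one meant starts farthest to the robot's right. What is shaped like the teal_monitor but orange is not meant.

How it is judged:
By the outcome, as a careful person would: the job done as asked, in the order asked, and still so for the second after the job is handed in, with the robot touching nothing.
It also fails if it takes over 43 s, if anything falls off the work surface, if the arm or the gripper's body presses on something with over 40 N, if the wrist force passes 120 N, or if a joint passes its speed limit or range.

### The arm

A 7-joint arm with a two-finger parallel gripper is mounted at the origin on the work surface. World frame = base frame: x ahead of the robot, y to its left, z up, the work surface at z = 0. Lengths are in m, angles in rad, forces in N, time in s.
With the tool pointing down it reaches from about 0.4 to 0.925 m from the base axis. Payload 5.6 kg.
Tool frame: the origin (TCP) lies midway between the tips of the shut fingers; the grasp point (between the pads) lies 19 mm behind it; z points along the fingers, y is the direction in which the jaws open and shut (so a half turn about z gives the same grasp; the last joint's range is limited). The gripper opens to 85 mm and grips with 20 to 120 N. Pads are 22 mm wide; open, the fingers measure 114 mm over their backs; the gripper's body (76 mm by 85 mm) begins 54 mm behind the grasp point. The pads swing forward as they close: fully open they stand 13 mm farther back than shut.
Start: joints at [-1.161, 0.468, -0.012, 1.603, 0.006, 1.071, -0.056], TCP at [0.284, 0.584, 0.231] pointing down, gripper open.
Joint ranges: [-2.53, 2.53], [-0.31, 2.02], [-1.57, 1.55], [0.28, 2.44], [-1.29, 4.43], [0.15, 1.84], [-2.92, 2.92]. Speed limits (rad/s): [2.57, 2.57, 3.14, 3.14, 3.14, 3.14, 3.14].

### API

Orientations are given as a rotation vector (axis times angle).
In Python, from cell import move_pose, movel, move_j, open_gripper, close_gripper, wait, solve_ik, camera, PlanningError, hand_in, get_time, get_joints, get_dq, get_tau, get_eef_pos, get_orientation, get_wrist_force, get_wrist_torque, get_gripper_width gives the robot as it stands. Calls block until the motion is done:
- move_pose(position, orientation): joint-space move of the TCP to a pose.
- movel(position, orientation=None, vel=0.15, force_limit=None): straight line of the TCP; orientation=None keeps the orientation; vel is the mean speed in m/s. With force_limit (N) it stops when the force on the tool has changed by that much, and returns True; else False.
- move_j(angles): joint-space move.
- open_gripper() and close_gripper(strength=None): open the fingers fully, or close them until they stop; strength is the grip in N (None keeps the last).
- wait(seconds).
- solve_ik(position, orientation): joint angles nearest the present ones, or None.
- camera(name): name is "scene" or "top"; returns a dict with "img" (480x640x3 uint8, red, green, blue), "fx", "fy", "cx", "cy" (pixels), "k1" (the pictures are not rectified: a ray, as slopes to the right and down, at radius r is drawn at 1 + k1 r^2 times it, then the intrinsics apply), "extrinsics" (4x4, takes a point from camera to world coordinates). Camera axes: x right, y up, looking along -z (the intrinsics and any distortion apply to the point x, -y, -z); pixel columns grow to the right and rows downward; lengths in m; the calibration is good to about 2 mm. A picture is of the moment at which its call begins. There is no depth.
A pose or a line that the arm cannot do raises PlanningError and nothing moves.
- hand_in(): hands the job in, once; it reports no verdict.
Readings, each from a call of its own:
- get_time(): time.
- get_joints(): joint angles.
- get_dq(): joint speeds.
- get_tau(): joint torques, N m.
- get_eef_pos(): TCP position.
- get_orientation(): TCP orientation.
- get_wrist_force(): force on the tool from outside, world axes, zero at the start.
- get_wrist_torque(): the same for the moment, N m.
- get_gripper_width(): finger opening in m.
Only numpy, scipy, OpenCV 4.12 (cv2) and the standard library are available. Lean on these libraries where they do the work, as an engineer would, in place of code of your own. Each camera call takes 0.05 s, during which the arm holds its last target. There are 200 camera calls.

## Working session

There is one attempt and no reset: what is moved stays moved. The work goes in short steps, each a Python script; the robot and the scene stay as the last script left them, time stands still between calls to the robot, and variables do not carry over. Pictures are saved under pics/ and viewed, about 8 in all and at most 12, crops included, and the job is handed in when it is done.

```bash
ls; mkdir -p pics; cat > h.py <<'E'
import numpy as np, cv2
from cell import *
def snap(n,f):
    c=camera(n); cv2.imwrite(f'pics/{f}.png',c['img'][:,:,::-1]); np.save(f'pics/{f}.npy',c,allow_pickle=True); return c
def ray(c,u,v):
    K=np.array([[c['fx'],0,c['cx']],[0,c['fy'],c['cy']],[0,0,1]])
    p=cv2.undistortPoints(np.array([[[u,v]]],float),K,np.array([c['k1'],0,0,0,0.]))[0,0]
    E=np.array(c['extrinsics']); d=E[:3,:3]@np.array([p[0],-p[1],-1]); return E[:3,3],d
def onz(c,u,v,z):
    o,d=ray(c,u,v); return o+d*(z-o[2])/d[2]
E
python3 - <<'E'
from h import *
for n in('top','scene'):
    c=snap(n,n+'1'); print(n,c['fx'],c['k1'],np.round(c['extrinsics'],3).tolist())
print(get_time(),get_eef_pos(),get_orientation(),get_gripper_width())
E
```

```text
pics
top 618.2905584981597 -0.05486931609969239 [[0.026, 0.986, -0.164, 0.319], [-1.0, 0.024, -0.017, -0.015], [-0.013, 0.164, 0.986, 1.338], [0.0, 0.0, 0.0, 1.0]]
scene 552.6353210551594 0.03958786318601622 [[0.856, -0.406, 0.321, 0.87], [0.517, 0.681, -0.518, -0.584], [-0.009, 0.609, 0.793, 0.951], [0.0, 0.0, 0.0, 1.0]]
0.1 [0.28421301 0.58401954 0.23045663] [-7.05233484e-01 -3.06115727e+00  2.42184689e-03] 0.08582015960174721
```

View pics/top1.png

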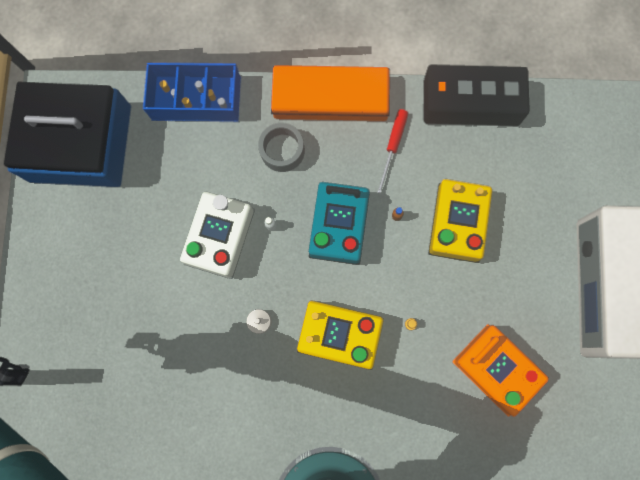

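View pics/scene1.png

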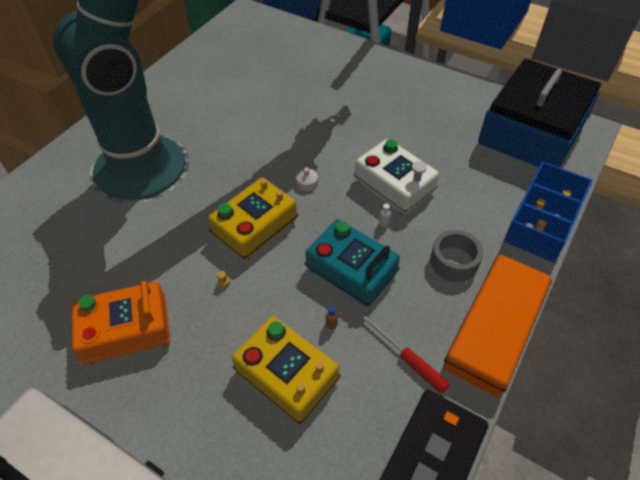

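Top view: white counter's green button is near (194,249), teal's (321,240). The right-hand yellow pump's is at (446,237), and this is the one meant. The scene view shows the same three at about (390,146), (343,229) and (276,330).

```bash
cat >> h.py <<'E'
def blobs(c):
    hsv=cv2.cvtColor(c['img'],cv2.COLOR_RGB2HSV)
    m=cv2.inRange(hsv,(55,130,50),(75,255,255))
    n,_,s,ce=cv2.connectedComponentsWithStats(m)
    return [(ce[i],s[i,4]) for i in range(1,n) if s[i,4]>60]
def near(bl,p): return min(bl,key=lambda b:np.hypot(*(b[0]-p)))
S={'white':((194,249),(390,146)),'teal':((321,240),(343,229)),'yellow':((446,237),(276,330))}
E
python3 - <<'E'
from h import *
t=np.load('pics/top1.npy',allow_pickle=True).item(); s=np.load('pics/scene1.npy',allow_pickle=True).item()
bt,bs=blobs(t),blobs(s)
for k,(a,b) in S.items():
    A,B=near(bt,a),near(bs,b)
    o1,d1=ray(t,*A[0]); o2,d2=ray(s,*B[0])
    q=np.linalg.lstsq(np.c_[d1,-d2],o2-o1,rcond=None)[0]
    p1,p2=o1+q[0]*d1,o2+q[1]*d2
    print(k,A,B,'tri',np.round((p1+p2)/2,4),'gap',round(np.linalg.norm(p1-p2),4),'top@.083',onz(t,*A[0],.083).round(4),'scene@.083',onz(s,*B[0],.083).round(4))
for p in((.53,.23),(.55,0.02),(.55,-.2)):
    print(p,[ (y,None if (j:=solve_ik([*p,.16],[np.pi*np.cos(y/2),np.pi*np.sin(y/2),0])) is None else np.round(j,2).tolist()) for y in (-np.pi/2,0,np.pi/2,np.pi)])
E
```

```text
white (array([192.47863248, 248.2991453 ]), np.int32(117)) (array([390.5625    , 144.95833333]), np.int32(96)) tri [0.5187 0.2944 0.0792] gap 0.0009 top@.083 [0.5184 0.2938 0.083 ] scene@.083 [0.5199 0.2902 0.083 ]
teal (array([321.13333333, 238.62962963]), np.int32(135)) (array([342.13422819, 228.20134228]), np.int32(149)) tri [0.5449 0.0277 0.0805] gap 0.0016 top@.083 [0.5451 0.0281 0.083 ] scene@.083 [0.5452 0.0253 0.083 ]
yellow (array([446.33870968, 235.68548387]), np.int32(124)) (array([275.32098765, 328.80864198]), np.int32(162)) tri [ 0.557  -0.2303  0.0833] gap 0.0013 top@.083 [ 0.5575 -0.2299  0.083 ] scene@.083 [ 0.5564 -0.2307  0.083 ]
(0.53, 0.23) [(-1.5707963267948966, [-0.25, 0.45, -0.28, 1.83, 0.16, 0.88, 2.54]), (0, [-0.94, 0.48, 0.62, 1.88, -0.35, 0.89, -1.73]), (1.5707963267948966, [-0.73, 0.44, 0.34, 1.86, -0.18, 0.87, -0.3]), (3.141592653589793, [-0.5, 0.43, 0.04, 1.85, -0.02, 0.87, 1.12])]
(0.55, 0.02) [(-1.5707963267948966, [0.8, 0.86, -1.32, 1.86, 0.9, 1.2, 2.31]), (0, [-0.64, 0.45, 0.7, 1.95, -0.37, 0.88, -1.32]), (1.5707963267948966, [-0.5, 0.41, 0.51, 1.94, -0.26, 0.85, 0.14]), (3.141592653589793, [-0.29, 0.39, 0.23, 1.92, -0.12, 0.84, 1.58])]
(0.55, -0.2) [(-1.5707963267948966, [-0.58, 0.87, 1.34, 1.88, -0.93, 1.2, -2.05]), (0, [-0.43, 0.62, 1.0, 1.87, -0.63, 1.0, -0.73]), (1.5707963267948966, [-0.32, 0.55, 0.83, 1.87, -0.5, 0.94, 0.73]), (3.141592653589793, [-0.12, 0.48, 0.53, 1.86, -0.3, 0.89, 2.13])]
```

```bash
cat >> h.py <<'E'
O=np.pi*np.array([np.cos(np.pi/4),np.sin(np.pi/4),0])
def press(x,y):
    f0=get_wrist_force()
    movel([x,y,.097],O,vel=.1); wait(.2)
    hit=movel([x,y,.070],O,vel=.02,force_limit=6.5)
    print('hit',hit,'z',get_eef_pos().round(4),'F',(get_wrist_force()-f0).round(2),get_time())
    movel([x,y,.15],O,vel=.12)
E
python3 - <<'E'
from h import *
close_gripper(); print(get_time(),get_gripper_width())
move_pose([.519,.293,.15],O); print(get_time())
press(.519,.293)
move_pose([.545,.16,.17],O)
c=snap('scene','s2'); t=snap('top','t2'); print(get_time(),blobs(c))
a=cv2.resize(c['img'][110:310,200:450],None,fx=3.2,fy=3,interpolation=cv2.INTER_CUBIC)[:,:,::-1]
cv2.imwrite('pics/s2c.png',a)
E
```

```text
0.8667 -0.00021224510286385728
2.2917
hit True z [0.5191 0.293  0.0748] F [-1.19 -0.35  7.99] 4.2083
5.7 [(array([224.52525253, 208.82828283]), np.int32(99)), (array([341.92253521, 228.47183099]), np.int32(142)), (array([ 86.5       , 302.43333333]), np.int32(120)), (array([275.31578947, 329.0877193 ]), np.int32(171))]
```

View pics/s2c.png

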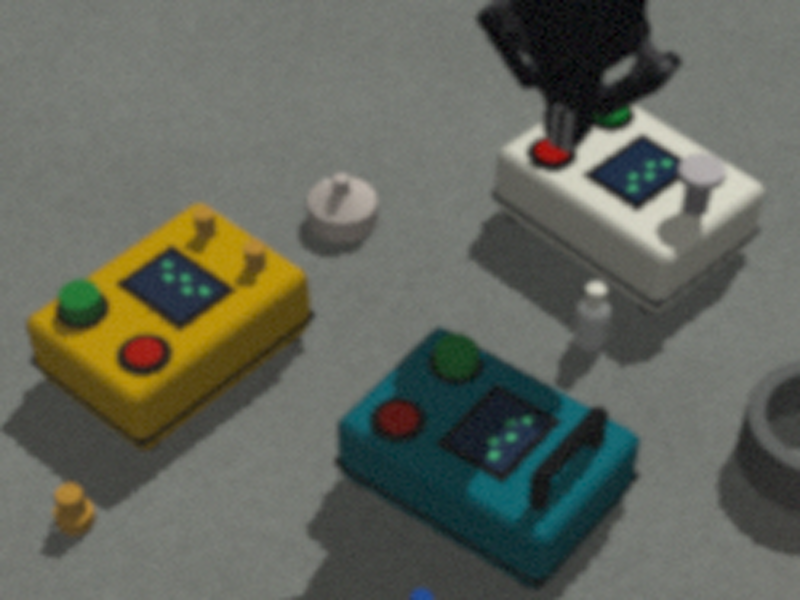

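The white button now looks low (crop 612,115), and the white box hasn't visibly moved. The force stop at z = 74.8 mm fits a fully pressed button (87 − 9 − about 3 mm). Next are teal and yellow.

```bash
python3 - <<'E'
from h import *
move_pose([.545,.027,.15],O); press(.545,.027)
move_pose([.557,-.230,.15],O); press(.557,-.230)
movel([.50,-.23,.25],O,vel=.2)
move_pose([.30,.52,.28],O)
c=snap('scene','s3'); t=snap('top','t3'); print(get_time(),get_wrist_force().round(2))
a=cv2.resize(c['img'][110:410,200:450],None,fx=2.4,fy=2,interpolation=cv2.INTER_CUBIC)[:,:,::-1]
cv2.imwrite('pics/s3c.png',a)
# displacement check: top views before/after, display (dark) & red centroids
t1=np.load('pics/top1.npy',allow_pickle=True).item()
def reds(c):
    h=cv2.cvtColor(c['img'],cv2.COLOR_RGB2HSV); m=cv2.inRange(h,(0,150,60),(5,255,255))|cv2.inRange(h,(172,150,60),(180,255,255))
    n,_,s,ce=cv2.connectedComponentsWithStats(m); return [(ce[i].round(1).tolist(),int(s[i,4])) for i in range(1,n) if s[i,4]>40]
print(reds(t1)); print(reds(t)); print([(b[0].round(1).tolist(),int(b[1])) for b in blobs(t)])
E
```

```text
hit True z [0.5451 0.027  0.0747] F [-2.11 -0.61  8.39] 8.2167
hit True z [ 0.5571 -0.23    0.0748] F [-0.66 -0.34  8.35] 11.925
16.275 [0.08 0.35 0.67]
[([396.9, 129.7], 391), ([474.3, 241.1], 105), ([349.9, 243.3], 97), ([220.7, 256.9], 95), ([365.7, 325.0], 107), ([531.4, 375.9], 89)]
[([396.9, 129.7], 390), ([474.3, 241.1], 105), ([349.9, 243.3], 97), ([220.7, 256.9], 95), ([365.8, 324.9], 106), ([531.4, 375.7], 87)]
[([445.7, 236.5], 119), ([321.2, 239.2], 135), ([193.2, 248.7], 123)]
```

View pics/s3c.png

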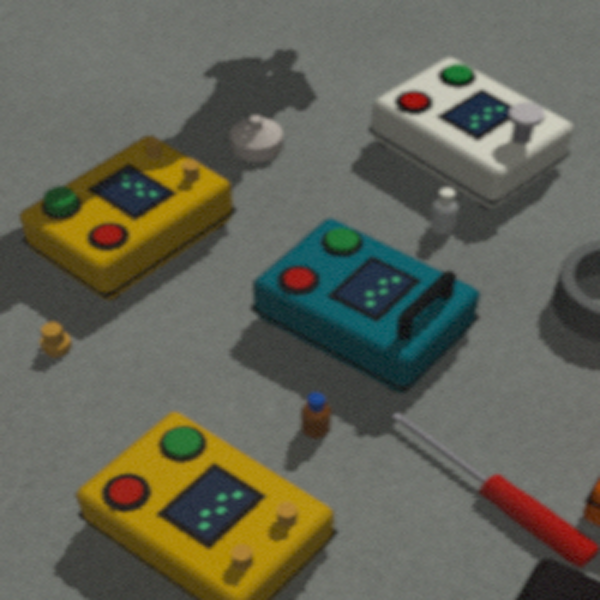

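View pics/t3.png

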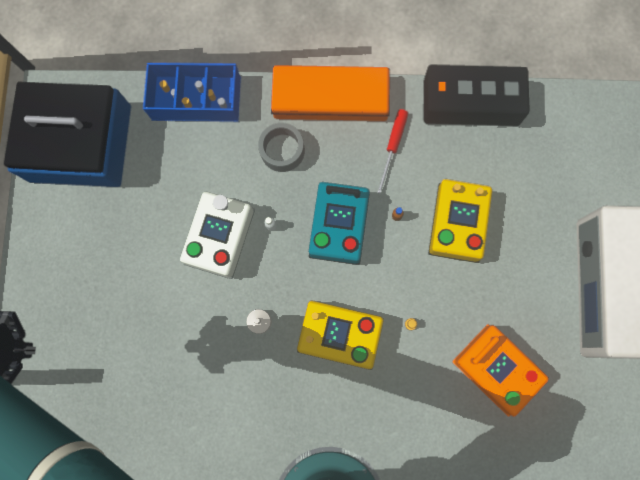

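All three green caps sit low in the scene crop, at (457,74), (342,240) and (182,442). The untouched yellow pump's cap still stands tall. Nothing has moved, so I'm handing in.

```bash
python3 -c "
from cell import *
hand_in(); print(get_time())"
```

```text
the job is handed in; nothing more can be done
the job is handed in; nothing more can be done
```

I pressed the three green start buttons in the order asked: white counter, teal monitor, then the right-hand yellow pump. I used the shut fingertips, then backed the arm well clear and handed the job in at about 16.3 s.

- **Presses:** each one stopped on force at about 8 N, with the fingertips at a height of 74.7–74.8 mm. That is what a button at its bottom stop should give.
- **Final pictures:** all three green caps sit low, while the untouched yellow pump's cap still stands tall.
- **Nothing shoved:** in the top view, the red buttons on the three pressed instruments are at the same pixel positions as before (within 0.1 px). The bystanders look unmoved by eye.

No check failed or disagreed. I had no direct reading of the button joints, so "pressed" rests on the stop heights and the pictures.

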